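# Open the spin coater for unloading and hold its lid

### The job

The run on the bench-top spin coater is over and a colleague wants to take the wafer off the chuck. With the lid still shut, turn the selector knob to the load mark (the triangle over a bar) so that it clicks in there; then lift the lid by its bar handle to an angle of 50 degrees and keep holding it there, because it has no stay and would fall shut. Finish while still holding the lid by the handle at 50 degrees, with the selector left at the load mark and the bottle, wafer carrier and tweezers left where they are.

Things in the scene. Friction and masses are not known exactly. Their poses are not given: they have to be found in the camera images.
- coater: Spin coater, grey housing fixed to the bench, 300 mm deep (x), 230 wide (y), deck 110 high; place and yaw vary. Origin: centre of its underside; x from its front (robot side) to its back (lid hinge), z up. The dark control panel slopes 12 degrees down to the front, its middle 90 mm high, 101 mm before the origin; the lid covers the deck behind it.
- selector_grip (a point): On the axis of the black selector knob, right half (-y) of the panel, at gripping height: 9 mm below its top, 27 mm above its foot. Round skirt 42 mm wide, 6 high; on it a grip bar 40 mm long, 13 wide, 30 high. Frame turns with the knob: x along the bar to its pointer end (white line), y across the bar, z out of the panel (12 degrees off vertical, leaning to the machine's front).
- selector (a joint): Knob angle, rad, growing clockwise from above. Clicks (white marks, left to right): 0 = ring (pointer 54 degrees left of machine x), 0.628 = triangle over bar, the load mark (18 left), 1.257 = one dot (18 right), 1.885 = three dots (54 right); end stops just outside. Starts at one dot or three dots. Let go, it springs into the nearest click; turning takes about 0.1 N m.
- lid (a joint): Lid opening, rad: 0 shut and level, 0.873 = 50 degrees, stop at 1.4; it falls shut from anywhere. White plate 190 x 200 mm, 10 thick, with a round clear window, hinged along the machine's back: the front edge rises and swings back. About 0.5 kg with handle (some 3 N at the handle).
- bar_mid (a point): Middle of the lid's handle: round steel bar, 10 mm diameter, 110 long, along machine y, on two end posts; its axis is 35 mm above the lid's top face (156 mm above the bench when shut), 25 mm in from the lid's front edge. Frame turns with the lid: x towards the hinge, y along the bar, z out of the lid. The bar can turn in a grip, so a gripper may keep pointing down as the lid swings.
- lid_hinge (a point): Middle of the lid's hinge axis (along y), at the lid's lower face, 111 mm above the bench. Frame turns with the lid, as bar_mid. In it the middle of the bar lies at x = -165 mm, z = +45 mm, the lid's front edge at x = -190 mm.
- bar_handle: The bar handle itself with its two posts, part of the lid; origin and frame as lid_hinge.
- bottle_mid (a point): Bystander: the middle (70 mm up) of an amber bottle, 66 mm in diameter and 140 high, standing to the left of the machine (its +y side).
- wafer_carrier: Bystander: a flat round white wafer carrier, 108 mm in diameter and 17 high, lying to the right of the machine (its -y side). Origin: centre of its underside.
- tweezers: Bystander: steel tweezers 120 mm long and 6 high, lying in front of the bottle, to the left of the machine. Origin: middle of its underside.
There are look-alikes about, which are no part of the job. What is shaped like the part that bears bottle_mid but blue is not meant.

How it is judged:
By the outcome, as a careful person would: the job done as asked, in the order asked, and still so for the second after the job is handed in, while the arm keeps its last pose, push and grip.
It also fails if it takes over 51 s, if anything falls off the work surface, if the arm or the gripper's body presses on something with over 40 N, if the wrist force passes 120 N, or if a joint passes its speed limit or range.

### The arm

A 6-joint arm with a two-finger parallel gripper is mounted at the origin on the work surface. World frame = base frame: x ahead of the robot, y to its left, z up, the work surface at z = 0. Lengths are in m, angles in rad, forces in N, time in s.
With the tool pointing down it reaches from about 0.375 to 0.9 m from the base axis. Payload 3.1 kg.
Tool frame: the origin (TCP) lies between the finger pads; the fingertips stand 11 mm ahead of it and the grasp point (between the pads) lies 8 mm behind it (ctrl.tip_reach is the distance from the TCP to the fingertips, in m); z points along the fingers, y is the line along which they close (so a half turn about z gives the same grasp; the last joint's range is limited). The gripper opens to 85 mm and grips with 20 to 120 N. Pads are 22 mm wide; open, the fingers measure 114 mm over their backs; the gripper's body (76 mm by 85 mm) begins 54 mm behind the grasp point. The pads swing forward as they close: fully open they stand 13 mm farther back than shut.
Start: joints at [1.151, 0.527, 1.433, -0, 1.181, -0.178], TCP at [0.15, 0.607, 0.242] pointing down, gripper open.
Joint ranges: [-3.08, 3.08], [-0.75, 2.2], [0.22, 2.44], [-1.43, 4.57], [0, 2.65], [-2.85, 2.85]. Speed limits (rad/s): [2.79, 2.79, 3.14, 3.14, 3.14, 3.14].

### API

Orientations are given as [roll, pitch, yaw] about the fixed x, y, z axes, in that order (R = Rz(yaw) Ry(pitch) Rx(roll)).
In Python, from station import sensors, optics, ctrl gives the robot as it stands.
- The arm moves only by the tool apply_moves, never from a script. Its argument "series" is a list of rows, each a list of 4 numbers: the shift along the tool's x, y, z in m, then the turn about the tool's z in rad. In form: [[tx, ty, tz, turn], ...]. A call has 1 to 8 rows; each row shifts and turns the commanded pose from where the row before left it, along the tool's axes as they then stand; what a row does not reach is not made up. A row lasts 1/12 s, in which the tool goes at most 41.7 mm and 7.16 degrees, less where a joint would pass 70% of its speed; a pose out of reach is approached as far as the arm can. A call is refused whole if a number of a shift passes 0.0417 or a number of a turn 0.125, either way. A call with a gripper value outside its range is refused whole. "hand" is the finger opening in m, from 0 to 0.0854, set as the call begins (left out, the last holds). The fingers move at their own pace and stop on an object; the grip force is fixed at half the most. Time passes only in rows, so rows that do not move let the fingers close. It gives the time, the measured TCP pose, the force, the opening and the grip force at its end, in the units of the state.
- sensors.observe(): the state, without advancing time (a new reading comes with each control period).
- optics.capture(name): name is "scene" or "side" or "wrist"; returns a dict with "img" (480x640x3 uint8, blue, green, red), "fx", "fy", "cx", "cy" (pixels), "dist_coeffs" ([k1, k2, p1, p2, k3] as OpenCV has them; the pictures are not rectified), "rvec" (rotation vector, rad) and "tvec" (3), from world to camera coordinates, as OpenCV has them. Camera axes: x right, y down, z forward; pixel columns grow to the right and rows downward; lengths in m; the calibration is good to about 2 mm. A picture is of the moment at which its call begins. There is no depth.
- ctrl.hand_in(): hands the job in; it is judged then, once.
The state is a dict: "t": time; "joint_positions": joint angles; "joint_vel": joint speeds; "joint_efforts": joint torques, N m; "ee_pos": TCP position; "ee_rot": TCP orientation; "force": force on the tool from outside, world axes, zero at the start; "moment": the same for the moment, N m; "grip_width": finger opening in m; "gripper_force": force on a finger pad.
Only numpy, scipy, OpenCV 4.12 (cv2) and the standard library are available. Lean on these libraries where they do the work, as an engineer would, in place of code of your own. Each camera call takes 0.05 s, during which the arm holds its last target. There are 200 camera calls.

## Working session

There is one attempt and no reset: what is moved stays moved. The work goes in short steps, Python scripts to look and compute and a tool call to move; the robot and the scene stay as the last step left them, time stands still between calls to the robot, and variables do not carry over. Pictures are saved under pics/ and viewed, at most 10 in all, crops included, and the job is handed in when it is done.

Besides the shell and the picture viewer there is one more tool, called as a command line: name --pt "numbers of a row" for each row, then --argument value for the rest. apply_moves: Moves the arm, as the interface text tells. Its arguments: {"type":"object","properties":{"series":{"type":"array","items":{"type":"array","items":{"type":"number"}}},"hand":{"type":"number"}},"required":["series"]}

```bash
mkdir -p pics; ls
python3 - <<'E'
from station import sensors, optics, ctrl
import cv2,numpy as np
s=sensors.observe();print({k:np.round(v,3).tolist() for k,v in s.items()})
for n in("scene","side"):
    c=optics.capture(n);cv2.imwrite(f"pics/{n}0.png",c["img"])
    R=cv2.Rodrigues(np.array(c["rvec"],float))[0];print(n,c["fx"],c["dist_coeffs"],(-R.T@np.array(c["tvec"]).ravel()).round(3))
E
```

```text
pics
{'t': 0.0, 'joint_positions': [1.151, 0.528, 1.434, 0.0, 1.181, -0.179], 'joint_vel': [0.001, -0.002, -0.001, 0.001, -0.001, 0.001], 'joint_efforts': [0.0, -44.235, -17.803, -0.0, 0.008, -0.0], 'ee_pos': [0.149, 0.606, 0.241], 'ee_rot': [-3.139, -0.0, 2.9], 'force': [-0.344, 0.512, -0.081], 'moment': [0.03, -0.041, -0.032], 'gripper_force': 0.0, 'grip_width': 0.085}
scene 606.4294683842043 [-0.12002476  0.          0.          0.          0.        ] [1.04  0.497 0.949]
side 559.4731819845571 [-0.1511563  0.         0.         0.         0.       ] [ 0.231 -0.563  0.797]
```

View pics/scene0.png

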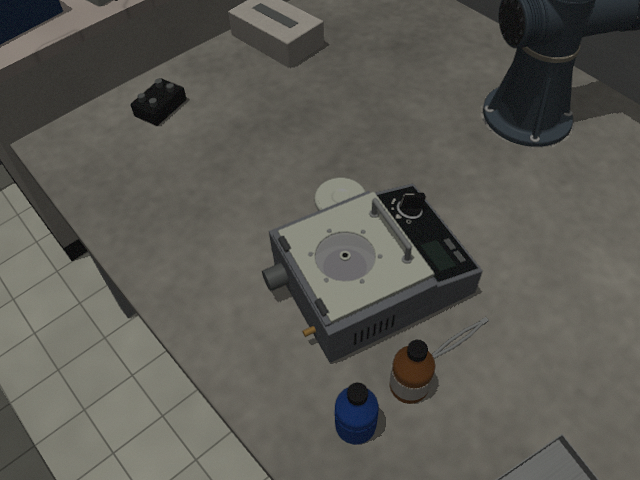

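View pics/side0.png

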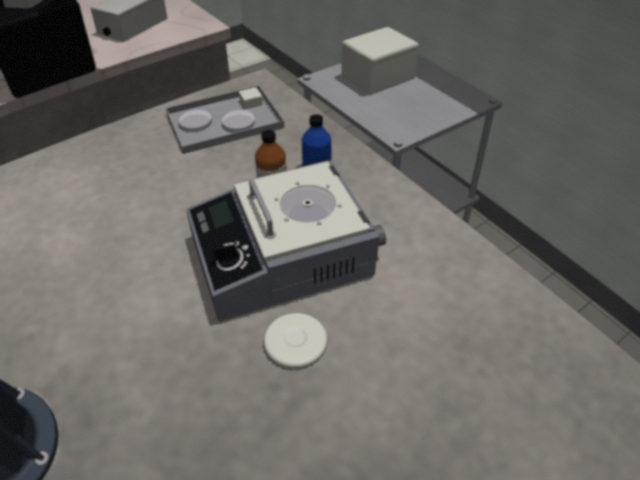

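The scene camera shows one coater, with the selector knob near (410,205), the bar from (375,208) to (408,257), and the white carrier at (340,195). The side camera shows the knob at (228,255) and the bar from (253,185) to (270,230). There are two bottle shapes: amber at (413,372) and blue at (357,413). The amber one is the bystander and the blue one is the look-alike. I won't reach for either.

Run:
```python
import cv2,numpy as np
a=cv2.imread("pics/scene0.png")[175:375,255:495];b=cv2.imread("pics/side0.png")[150:320,175:395]
cv2.imwrite("pics/cropA.png",cv2.resize(a,None,fx=3,fy=3,interpolation=cv2.INTER_CUBIC))
cv2.imwrite("pics/cropB.png",cv2.resize(b,None,fx=3.5,fy=3.5,interpolation=cv2.INTER_CUBIC))
```

```text
(no output)
```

View pics/cropA.png

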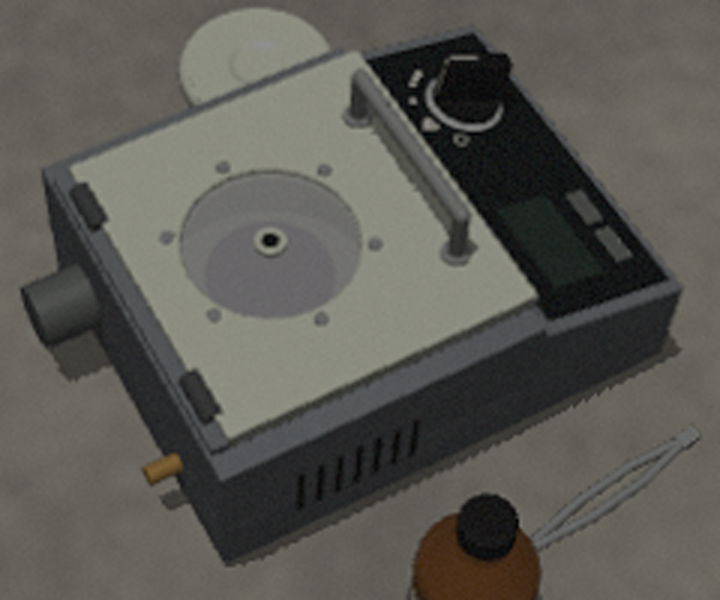

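View pics/cropB.png

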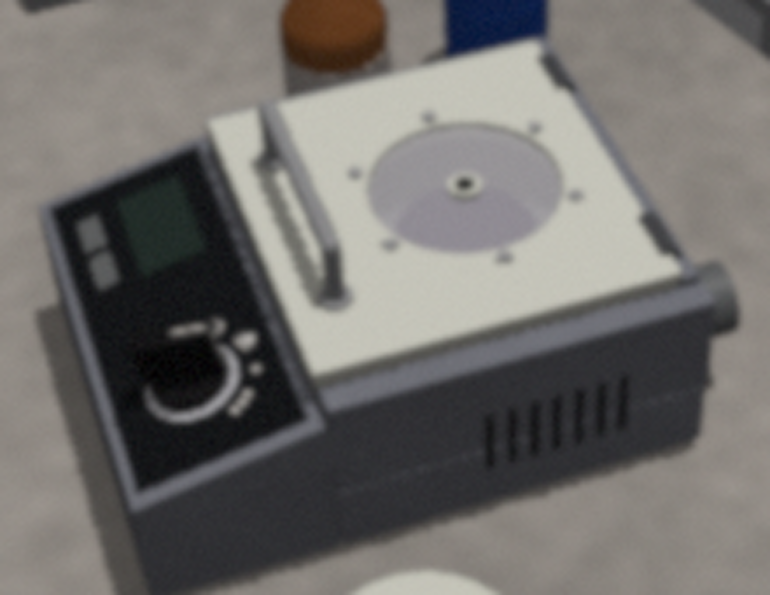

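```bash
cat > fit.py <<'E'
from station import sensors, optics, ctrl
import cv2,numpy as np
from scipy.optimize import least_squares
from scipy.spatial.transform import Rotation as Ro
cams={n:optics.capture(n) for n in("scene","side")}
def proj(c,P): return cv2.projectPoints(np.float64(P).reshape(-1,1,3),np.float64(c["rvec"]),np.float64(c["tvec"]),np.array([[c["fx"],0,c["cx"]],[0,c["fy"],c["cy"]],[0,0,1.]]),np.float64(c["dist_coeffs"]))[0][:,0]
t=np.radians(12);px=np.array([np.cos(t),0,np.sin(t)]);pn=np.array([-np.sin(t),0,np.cos(t)])
def knobpt(k,r,ang,h): # ang left of machine x
    c=np.array([-.101,0,.09])+px*k[0]+np.array([0,k[1],0])
    return c+r*(np.cos(ang)*px+np.sin(ang)*np.array([0,1,0]))+h*pn
def model(p):
    x,y,w,h,u,v,rm=p
    L=[[h-.19,-.1,.121],[h-.19,.1,.121],[h,.1,.121],[h,-.1,.121],[h-.165,-.055,.156],[h-.165,.055,.156]]
    L+=[knobpt((u,v),rm,np.radians(a),0) for a in(54,18,-18,-54)]
    L+=[[.15,.115,0],[-.15,.115,0],[-.15,-.115,0],[.15,-.115,0]]
    return np.array(L)
def world(p,P): return np.asarray(P)@Ro.from_euler('z',p[2]).as_matrix().T+[p[0],p[1],0]
A=np.array([[362,52],[540,300],[230,440],[72,168],[358,80],[461,217],[461,140],[431,125],[411,100],[416,77],[230,563],[672,352],[np.nan]*2,[np.nan]*2])/3+[255,175]
B=np.array([[318,378],[210,120],[540,42],[683,275],[332,245],[268,110],[217,325],[245,342],[256,368],[241,402],[np.nan]*2,[np.nan]*2,[150,592],[697,447]])/3.5+[175,150]
def res(p):
    W=world(p,model(p));return np.nan_to_num(np.r_[proj(cams["scene"],W)-A,proj(cams["side"],W)-B].ravel())
if __name__=="__main__":
    f=least_squares(res,[.5,.1,0,.14,0,-.05,.03],loss="soft_l1");p=f.x;print(p.round(4),np.degrees(p[2]));print(f.fun.reshape(2,-1,2).round(1).tolist())
    np.save("p.npy",p)
    for a in(-18,-54):
        P=world(p,[knobpt(p[4:6],r,np.radians(a),36) if 0 else knobpt(p[4:6],r,np.radians(a),.036) for r in(-.02,0,.02)])
        print(a,((proj(cams["scene"],P)-[255,175])*3).round().tolist(),((proj(cams["side"],P)-[175,150])*3.5).round().tolist())
    print("grip",world(p,knobpt(p[4:6],0,0,.027)),"bar",world(p,[p[3]-.165,0,.156]),"hinge",world(p,[p[3],0,.111]))
E
python3 fit.py
```

```text
[ 0.582   0.0882 -0.2486  0.1426  0.0008 -0.0549  0.0339] -14.244133551083733
[[[-3.2, -0.9], [-1.7, -1.8], [-1.5, -0.3], [-2.4, -0.2], [-0.6, -0.9], [-0.9, -0.5], [-0.6, -0.0], [-1.2, 0.0], [-0.5, 0.4], [-1.4, 0.3], [-0.3, 1.8], [-2.8, 1.1], [0.0, 0.0], [0.0, 0.0]], [[-1.8, -1.8], [-1.5, -0.7], [-2.3, -1.3], [-0.8, -1.8], [-0.9, -0.6], [-0.6, -1.2], [-1.8, 0.3], [-0.8, -0.8], [-0.7, 0.0], [-0.4, 0.1], [0.0, 0.0], [0.0, 0.0], [-1.7, 5.3], [-1.5, -0.4]]]
-18 [[509.0, 59.0], [478.0, 59.0], [446.0, 59.0]] [[124.0, 341.0], [163.0, 334.0], [203.0, 327.0]]
-54 [[508.0, 73.0], [478.0, 59.0], [448.0, 45.0]] [[133.0, 321.0], [163.0, 334.0], [194.0, 347.0]]
grip [0.46590451 0.06097381 0.1165818 ] bar [0.56022125 0.09370874 0.156     ] hinge [0.72014851 0.05310982 0.111     ]
```

The fit has residuals of about 2 px. The reprojected pointer matches the white line at "one dot" (crop A 446–478, 59). So the knob has to turn 36° counter-clockwise. I'm moving above the knob now.

apply_moves --pt "0 0 0 0.107" --pt "0 0 0 0.107" --pt "0 0 0 0.106" --pt "-0.0349 -0.0183 0 0" --pt "-0.0349 -0.0183 0 0" --pt "-0.0349 -0.0183 0 0" --pt "-0.0349 -0.0183 0 0" --pt "-0.0349 -0.0183 0 0" --hand 0.0854

```text
t: 0.87
ee_pos: [0.2489, 0.4348, 0.2422]
ee_rot: [-3.141, 0.0, 2.581]
force: [0.4, 0.1, 0.1]
grip_width: 0.0855
gripper_force: 0.0
```

apply_moves --pt "-0.0349 -0.0183 0 0" --pt "-0.0349 -0.0183 0 0" --pt "-0.0349 -0.0183 0 0" --pt "-0.0349 -0.0183 0 0" --pt "-0.0349 -0.0183 0 0" --pt "-0.0349 -0.0183 0 0" --pt "-0.0349 -0.0183 0 0" --pt "-0.0349 -0.0183 0 0"

```text
t: 1.53
ee_pos: [0.4074, 0.162, 0.2425]
ee_rot: [3.141, 0.0, 2.58]
force: [0.2, 0.1, -0.0]
grip_width: 0.0854
gripper_force: 0.0
```

apply_moves --pt "-0.0349 -0.0183 0 0" --pt "-0.0349 -0.0183 0 0" --pt "-0.0349 -0.0183 0 0" --pt "0 0 0 0" --pt "0 0 0 0"

```text
t: 1.95
ee_pos: [0.4673, 0.0597, 0.2422]
ee_rot: [3.141, 0.0, 2.575]
force: [-0.7, 0.3, -0.8]
grip_width: 0.0854
gripper_force: 0.0
```

```bash
cat > go.py <<'E'
import sys,numpy as np
from station import sensors
s=sensors.observe();e=s["ee_pos"];yaw=s["ee_rot"][2]
print("t",round(s["t"],2),"pos",np.round(e,4),"rot",np.round(s["ee_rot"],4),"q",np.round(s["joint_positions"],3),"F",np.round(s["force"],1),"M",np.round(s["moment"],2),"w",round(s["grip_width"],4),s["gripper_force"])
if len(sys.argv)>3:
    d=np.array([float(a) for a in sys.argv[1:4]])-e
    print("tool shift",np.round([d[0]*np.cos(yaw)+d[1]*np.sin(yaw),d[0]*np.sin(yaw)-d[1]*np.cos(yaw),-d[2]],4))
E
python3 go.py .466 .061 .241
python3 - <<'E'
from fit import *
c=optics.capture("wrist");p=np.load("p.npy");im=c["img"].copy()
for P in [knobpt(p[4:6],r,np.radians(-18),.036) for r in(-.02,0,.02)]+list(model(p)[[0,1,4,5,6,7,8,9]]):
    q=proj(c,world(p,P))[0]
    if abs(q).max()<2000: cv2.circle(im,tuple(int(v) for v in q),3,(0,0,255),1)
cv2.imwrite("pics/w1.png",im)
E
```

```text
t 1.95 pos [0.4673 0.0597 0.2422] rot [3.1414e+00 1.0000e-04 2.5754e+00] q [-0.111  0.322  1.807  0.     1.013 -1.116] F [-0.7  0.3 -0.8] M [ 0.02 -0.    0.  ] w 0.0854 0.0
tool shift [0.0018 0.0004 0.0012]
```

View pics/w1.png

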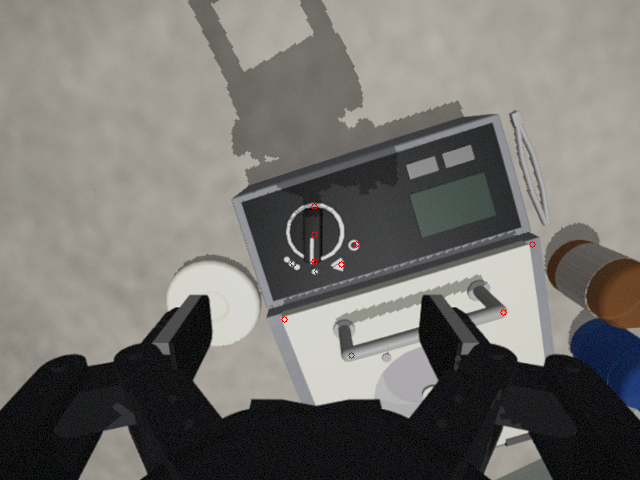

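The wrist view confirms the fit: knob centre is at (312,233) against a predicted (314,235), and the pointer is at one dot. Descending now.

apply_moves --pt "0.0028 -0.0008 0.02 0" --pt "0 0 0.02 0" --pt "0 0 0.02 0" --pt "0 0 0.02 0" --pt "0 0 0.02 0" --pt "0 0 0.018 0" --pt "0 0 0.0096 0" --pt "0 0 0 0" --hand 0.04

```text
t: 2.77
ee_pos: [0.461, 0.0641, 0.113]
ee_rot: [-3.139, -0.005, 2.583]
force: [-0.7, 0.6, 0.2]
grip_width: 0.0404
gripper_force: 0.0
```

apply_moves --pt "0 0 0 0" --pt "0 0 0 0" --pt "0 0 0 0" --pt "0 0 0 0" --pt "0 0 0 0" --pt "0 0 0 0" --hand 0.0

```text
t: 3.27
ee_pos: [0.4623, 0.062, 0.1157]
ee_rot: [-3.14, -0.0, 2.581]
force: [-4.2, -4.6, 0.5]
grip_width: 0.0121
gripper_force: 58.6
```

```bash
python3 go.py .4645 .0605 .1146
```

```text
t 3.27 pos [0.4623 0.062  0.1157] rot [-3.1400e+00 -4.0000e-04  2.5814e+00] q [-0.106  0.536  1.938 -0.002  0.669 -1.115] F [-4.2 -4.6  0.5] M [-0.07  0.18  0.12] w 0.0121 58.58926450833678
tool shift [-0.0026 -0.0001  0.0011]
```

apply_moves --pt "0 0 0 -0.09" --pt "0 0 0 -0.09" --pt "0 0 0 -0.09" --pt "0 0 0 -0.09" --pt "0 0 0 -0.09" --pt "0 0 0 -0.09" --pt "0 0 0 -0.09" --pt "0 0 0 0"

```text
t: 3.93
ee_pos: [0.4616, 0.0589, 0.1161]
ee_rot: [-3.135, -0.004, -3.065]
force: [-6.1, -16.6, 6.4]
grip_width: 0.012
gripper_force: 63.8
```

apply_moves --pt "0 0 0 0" --pt "0 0 0 0"

```text
t: 4.1
ee_pos: [0.4617, 0.0589, 0.1161]
ee_rot: [-3.135, -0.004, -3.069]
force: [-6.5, -16.4, 5.4]
grip_width: 0.0117
gripper_force: 63.7
```

```bash
python3 go.py
```

```text
t 4.1 pos [0.4617 0.0589 0.1161] rot [-3.1347 -0.0035 -3.0685] q [-0.109  0.535  1.938 -0.012  0.671 -1.744] F [ -6.5 -16.4   5.4] M [-4.01  0.89 -0.37] w 0.0117 63.654761239886284
```

Yaw is 3.215 and the target is about 3.21. Releasing and rising.

apply_moves --pt "0 0 0 0" --pt "0 0 0 0" --pt "0 0 0 0" --pt "0 0 0 0" --pt "0 0 -0.02 0" --pt "0 0 -0.03 0" --pt "0 0 -0.035 0" --pt "0 0 -0.035 0" --hand 0.04

```text
t: 4.77
ee_pos: [0.4628, 0.0629, 0.2357]
ee_rot: [3.141, -0.002, -3.073]
force: [0.8, -0.4, 0.1]
grip_width: 0.04
gripper_force: 0.0
```

apply_moves --pt "0 0 -0.01 0" --pt "0 0 0 0"

```text
t: 4.93
ee_pos: [0.4657, 0.0627, 0.2481]
ee_rot: [-3.14, 0.009, -3.073]
force: [0.4, -0.9, -0.6]
grip_width: 0.0399
gripper_force: 0.0
```

```bash
python3 go.py .56 .094 .24
python3 - <<'E'
from fit import *
c=optics.capture("wrist");p=np.load("p.npy");im=c["img"].copy()
for P in [knobpt(p[4:6],r,np.radians(18),.036) for r in(-.02,0,.02)]+list(model(p)[[0,1,4,5]]):
    q=proj(c,world(p,P))[0];print(q.round(1))
    if abs(q).max()<2000: cv2.circle(im,tuple(int(v) for v in q),2,(0,0,255),1)
cv2.imwrite("pics/w2.png",im)
E
```

```text
t 4.93 pos [0.4657 0.0627 0.2481] rot [-3.1404  0.0085 -3.0726] q [-0.105  0.308  1.808  0.     1.017 -1.745] F [ 0.4 -0.9 -0.6] M [-0.03  0.02 -0.05] w 0.0399 0.0
tool shift [-0.0962  0.0248  0.0081]
[313.9 208.3]
[314.  235.6]
[314.1 262.6]
[235.3 287.1]
[466.4 354.4]
[276.9 355.5]
[417.2 393.7]
```

View pics/w2.png

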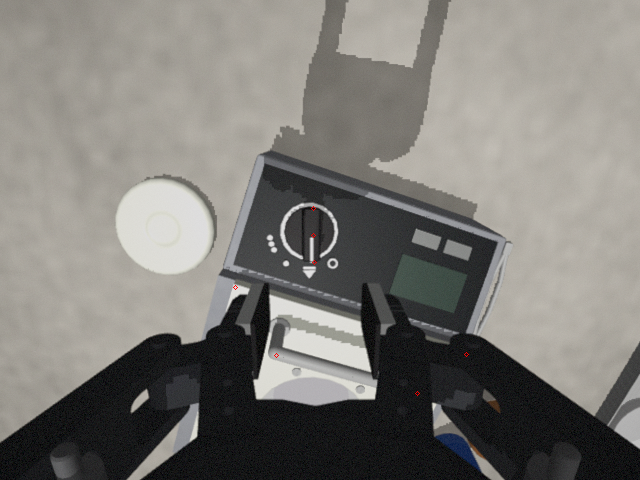

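The pointer at (311,250) now lines up with the triangle at (309,272), so the load mark is set. Next I turn the tool so the fingers close across the bar.

apply_moves --pt "0 0 0 0.118" --pt "0 0 0 0.118" --pt "0 0 0 0.118" --pt "0 0 0 0.118" --pt "0 0 0 0.118" --pt "0 0 0 0.118" --pt "0 0 0 0.118" --pt "0 0 0 0.118" --hand 0.05

```text
t: 5.75
ee_pos: [0.4621, 0.0626, 0.2426]
ee_rot: [-3.138, -0.004, 2.26]
force: [-0.3, -0.2, -0.1]
grip_width: 0.0501
gripper_force: 0.0
```

apply_moves --pt "0 0 0 0.118" --pt "0 0 0 0.118" --pt "0 0 0 0.118" --pt "0 0 0 0.118" --pt "0 0 0 0.118" --pt "0 0 0 0.118" --pt "0 0 0 0.118" --pt "0 0 0 0.118"

```text
t: 6.42
ee_pos: [0.4621, 0.0626, 0.2426]
ee_rot: [-3.137, 0.001, 1.316]
force: [-1.0, -0.7, 0.0]
grip_width: 0.0498
gripper_force: 0.0
```

apply_moves --pt "0 0 0 0" --pt "0 0 0 0"

```text
t: 6.58
ee_pos: [0.4625, 0.0625, 0.2432]
ee_rot: [-3.138, 0.0, 1.325]
force: [-0.2, 0.5, -0.4]
grip_width: 0.0498
gripper_force: 0.0
```

```bash
python3 go.py .5602 .0930 .24
```

```text
t 6.58 pos [0.4625 0.0625 0.2432] rot [-3.1379e+00  5.0000e-04  1.3248e+00] q [-0.106  0.316  1.813  0.     1.016  0.14 ] F [-0.2  0.5 -0.4] M [-0.03 -0.03  0.01] w 0.0498 0.0
tool shift [0.0534 0.0874 0.0032]
```

apply_moves --pt "0.0134 0.0218 0 0" --pt "0.0134 0.0218 0 0" --pt "0.0133 0.0219 0 0" --pt "0.0133 0.0219 0 0" --pt "0 0 0 0" --pt "0 0 0 0" --pt "0 0 0 0"

```text
t: 7.17
ee_pos: [0.56, 0.0926, 0.2436]
ee_rot: [-3.138, 0.001, 1.323]
force: [-1.0, 0.1, -0.4]
grip_width: 0.05
gripper_force: 0.0
```

```bash
python3 go.py .5602 .0930 .152
python3 - <<'E'
from fit import *
c=optics.capture("wrist");p=np.load("p.npy");im=c["img"].copy()
for P in list(model(p)[[4,5]])+[[p[3]-.165,0,.156]]:
    q=proj(c,world(p,P))[0];print(q.round(1))
    if abs(q).max()<2000: cv2.circle(im,tuple(int(v) for v in q),2,(0,0,255),1)
cv2.imwrite("pics/w3.png",im)
E
```

```text
t 7.17 pos [0.56   0.0926 0.2436] rot [-3.1384e+00  8.0000e-04  1.3235e+00] q [-0.033  0.45   1.575 -0.     1.12   0.214] F [-1.   0.1 -0.4] M [-0.02 -0.01  0.04] w 0.05 0.0
tool shift [0.0004 0.0001 0.0916]
[315.8 320.1]
[316.  157.5]
[315.9 244.3]
```

View pics/w3.png

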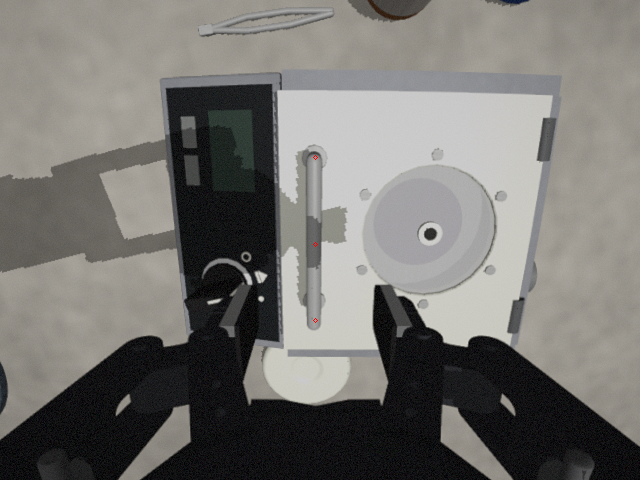

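The wrist view confirms it: the bar is at column 315, midway between the fingers, against a predicted 316. Descending and gripping.

apply_moves --pt "0 0 0.018 0" --pt "0 0 0.018 0" --pt "0 0 0.018 0" --pt "0 0 0.018 0" --pt "0 0 0.012 0" --pt "0 0 0.0076 0" --pt "0 0 0 0"

```text
t: 7.9
ee_pos: [0.5597, 0.0924, 0.1517]
ee_rot: [-3.138, 0.001, 1.322]
force: [-1.2, -0.1, 0.3]
grip_width: 0.0502
gripper_force: 0.0
```

apply_moves --pt "0 0 0 0" --pt "0 0 0 0" --pt "0 0 0 0" --pt "0 0 0 0" --pt "0 0 0 0" --pt "0 0 0 0" --pt "0 0 0 0" --hand 0.0

```text
t: 8.48
ee_pos: [0.5587, 0.0933, 0.154]
ee_rot: [-3.137, 0.0, 1.322]
force: [-5.3, 1.8, 5.4]
grip_width: 0.0075
gripper_force: 58.6
```

```bash
python3 go.py .5602 .0930 .152
python3 - <<'E'
import numpy as np
# arc rows: tool y = machine +x, z down
th=np.radians(np.r_[np.linspace(0,50,25)])
x=-.165*np.cos(th)+.045*np.sin(th);z=.165*np.sin(th)+.045*np.cos(th)
print(np.c_[np.diff(x),-np.diff(z)].round(4).tolist())
E
```

```text
t 8.48 pos [0.5587 0.0933 0.154 ] rot [-3.1366e+00  3.0000e-04  1.3219e+00] q [-3.20e-02  5.69e-01  1.66e+00  1.00e-03  9.18e-01  2.16e-01] F [-5.3  1.8  5.4] M [ 0.19  0.84 -0.06] w 0.0075 58.59276831150055
tool shift [0.0001 0.0015 0.002 ]
[[0.0017, -0.006], [0.002, -0.0059], [0.0022, -0.0058], [0.0024, -0.0057], [0.0026, -0.0057], [0.0028, -0.0056], [0.003, -0.0054], [0.0032, -0.0053], [0.0034, -0.0052], [0.0036, -0.0051], [0.0038, -0.005], [0.0039, -0.0048], [0.0041, -0.0047], [0.0043, -0.0045], [0.0044, -0.0044], [0.0046, -0.0042], [0.0047, -0.004], [0.0049, -0.0039], [0.005, -0.0037], [0.0051, -0.0035], [0.0053, -0.0033], [0.0054, -0.0031], [0.0055, -0.0029], [0.0056, -0.0027]]
```

apply_moves --pt "0 0.0017 -0.006 0" --pt "0 0.002 -0.0059 0" --pt "0 0.0022 -0.0058 0" --pt "0 0.0024 -0.0057 0" --pt "0 0.0026 -0.0057 0" --pt "0 0.0028 -0.0056 0" --pt "0 0.003 -0.0054 0" --pt "0 0.0032 -0.0053 0"

```text
t: 9.15
ee_pos: [0.5765, 0.0887, 0.1982]
ee_rot: [-3.131, 0.001, 1.322]
force: [-7.9, 2.0, -0.9]
grip_width: 0.0077
gripper_force: 58.4
```

apply_moves --pt "0 0 0 0"

```text
t: 9.23
ee_pos: [0.577, 0.0885, 0.1992]
ee_rot: [-3.133, 0.001, 1.322]
force: [-8.9, 3.1, 2.3]
grip_width: 0.0073
gripper_force: 58.6
```

```bash
python3 go.py
python3 - <<'E'
from station import optics
import cv2
a=optics.capture("side")["img"][60:360,100:500]
cv2.imwrite("pics/s4.png",cv2.resize(a,None,fx=2,fy=2))
E
```

```text
t 9.23 pos [0.577  0.0885 0.1992] rot [-3.1328e+00  7.0000e-04  1.3219e+00] q [-4.000e-02  5.280e-01  1.576e+00  1.000e-03  1.047e+00  2.090e-01] F [-8.9  3.1  2.3] M [ 0.46  1.47 -0.01] w 0.0073 58.60935688018799
```

View pics/s4.png

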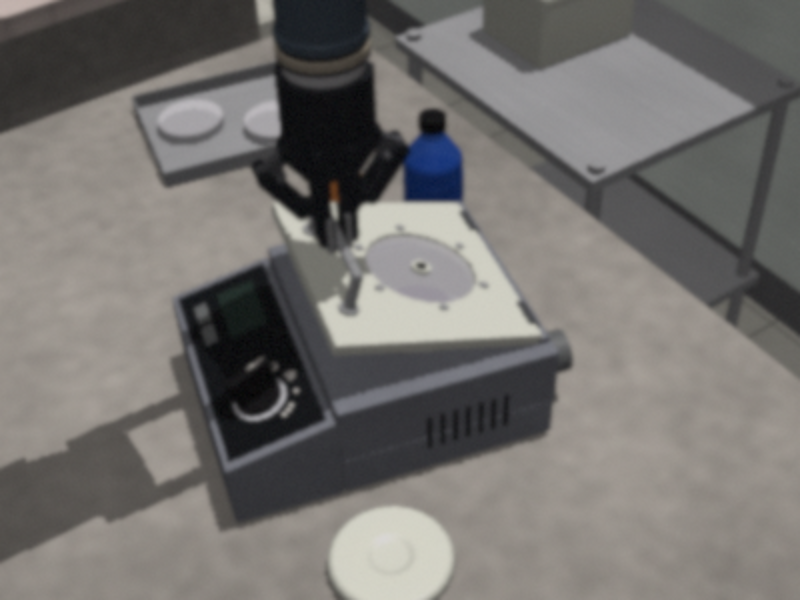

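The lid is lifting and the bar is held in the fingers near (345,235). The bottle, carrier and knob are undisturbed. Continuing along the arc.

apply_moves --pt "0 0.0034 -0.0052 0" --pt "0 0.0036 -0.0051 0" --pt "0 0.0038 -0.005 0" --pt "0 0.0039 -0.0048 0" --pt "0 0.0041 -0.0047 0" --pt "0 0.0043 -0.0045 0" --pt "0 0.0044 -0.0044 0" --pt "0 0.0046 -0.0042 0"

```text
t: 9.95
ee_pos: [0.6063, 0.0811, 0.2371]
ee_rot: [-3.128, 0.001, 1.322]
force: [-12.7, 2.9, 8.0]
grip_width: 0.0075
gripper_force: 58.7
```

apply_moves --pt "0 0.0047 -0.004 0" --pt "0 0.0049 -0.0039 0" --pt "0 0.005 -0.0037 0" --pt "0 0.0051 -0.0035 0" --pt "0 0.0053 -0.0033 0" --pt "0 0.0054 -0.0031 0" --pt "0 0.0055 -0.0029 0" --pt "0 0.0056 -0.0027 0"

```text
t: 10.62
ee_pos: [0.6499, 0.0699, 0.2674]
ee_rot: [-3.138, 0.001, 1.322]
force: [-9.0, 0.6, 10.9]
grip_width: 0.0073
gripper_force: 60.8
```

apply_moves --pt "0 0 0 0" --pt "0 0 0 0" --pt "0 0 0 0"

```text
t: 10.87
ee_pos: [0.6504, 0.0697, 0.2676]
ee_rot: [-3.14, 0.0, 1.322]
force: [-9.3, 0.5, 13.2]
grip_width: 0.0075
gripper_force: 61.0
```

```bash
python3 go.py
python3 - <<'E'
from fit import *
s=sensors.observe();p=np.load("p.npy");e=np.array(s["ee_pos"])
print("from start",e-[.5587,.0933,.154])
for n in("scene","side"):
    c=optics.capture(n);im=c["img"].copy()
    for a,col in((47,(255,0,0)),(50,(0,0,255)),(53,(0,200,0))):
        t=np.radians(a);f=lambda x,y,z:[p[3]+x*np.cos(t)+z*np.sin(t),y,.111-x*np.sin(t)+z*np.cos(t)]
        for P in(f(-.19,-.1,.01),f(-.19,.1,.01),f(-.165,-.055,.045),f(-.165,.055,.045)):
            q=proj(c,world(p,P))[0];cv2.circle(im,tuple(int(round(v*16)) for v in q),16,col,-1,shift=4)
    a=im[100:300,300:500] if n=="scene" else im[80:280,190:390]
    cv2.imwrite(f"pics/{n}5.png",cv2.resize(a,(400,400) if 0 else (400,400),interpolation=cv2.INTER_CUBIC))
cv2.imwrite("pics/both5.png",cv2.hconcat([cv2.imread("pics/scene5.png"),cv2.imread("pics/side5.png")]))
E
```

```text
t 10.87 pos [0.6504 0.0697 0.2676] rot [-3.140e+00  4.000e-04  1.322e+00] q [-0.064  0.544  1.325 -0.     1.274  0.185] F [-9.3  0.5 13.2] M [ 0.25  1.71 -0.03] w 0.0075 61.04303061962128
from start [ 0.09160843 -0.02354191  0.11351906]
```

View pics/both5.png

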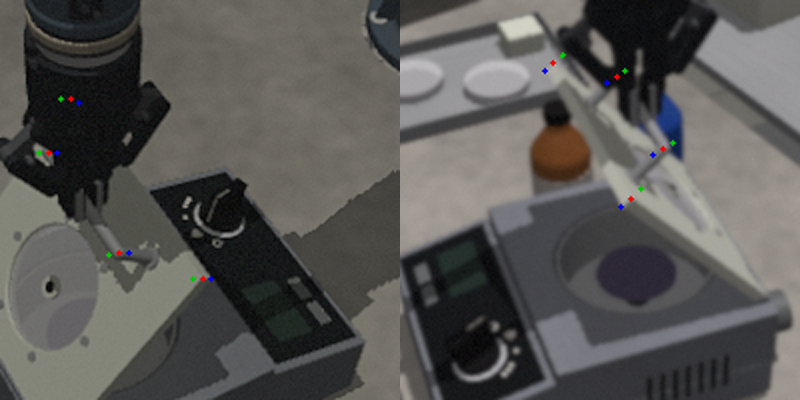

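The force on the tool is radial to the hinge, plus about 3 N of lid weight along the tangent. TCP motion puts the lid at 49–51°. I'll use my last picture to check the angle.

Run:
```python
from fit import *
a=cams["scene"]["img"][195:295,350:450];b=cams["side"]["img"][95:195,255:355]
cv2.imwrite("pics/last.png",cv2.hconcat([cv2.resize(i,(400,400),interpolation=cv2.INTER_CUBIC) for i in(a,b)]))
p=np.load("p.npy");m=np.load("p.npy");r=res(p).reshape(2,-1,2)
for k,(c,o) in enumerate(((cams["scene"],(350,195)),(cams["side"],(255,95)))):
    for a in(46,48,50,52,54):
        t=np.radians(a);f=lambda x,y,z:[p[3]+x*np.cos(t)+z*np.sin(t),y,.111-x*np.sin(t)+z*np.cos(t)]
        P=[f(-.19,-.1,.01),f(-.19,.1,.01),f(-.165,-.055,.045),f(-.165,.055,.045)]
        q=proj(c,world(p,P))-r[k][[0,1,4,5]]*.7   # remove the bias seen on the same points when shut
        print(k,a,((q-o)*4).round().tolist())
```

```text
0 46 [[-29.0, -174.0], [231.0, 184.0], [-79.0, -74.0], [64.0, 125.0]]
0 48 [[-40.0, -177.0], [220.0, 182.0], [-91.0, -74.0], [51.0, 126.0]]
0 50 [[-52.0, -180.0], [209.0, 180.0], [-104.0, -74.0], [38.0, 127.0]]
0 52 [[-64.0, -182.0], [196.0, 180.0], [-117.0, -73.0], [25.0, 129.0]]
0 54 [[-76.0, -184.0], [184.0, 179.0], [-130.0, -72.0], [11.0, 131.0]]
1 46 [[180.0, 363.0], [28.0, 88.0], [241.0, 253.0], [150.0, 110.0]]
1 48 [[192.0, 351.0], [39.0, 77.0], [253.0, 245.0], [161.0, 102.0]]
1 50 [[205.0, 339.0], [49.0, 67.0], [266.0, 236.0], [173.0, 94.0]]
1 52 [[218.0, 328.0], [61.0, 57.0], [279.0, 228.0], [185.0, 87.0]]
1 54 [[232.0, 317.0], [72.0, 47.0], [292.0, 221.0], [197.0, 80.0]]
```

View pics/last.png

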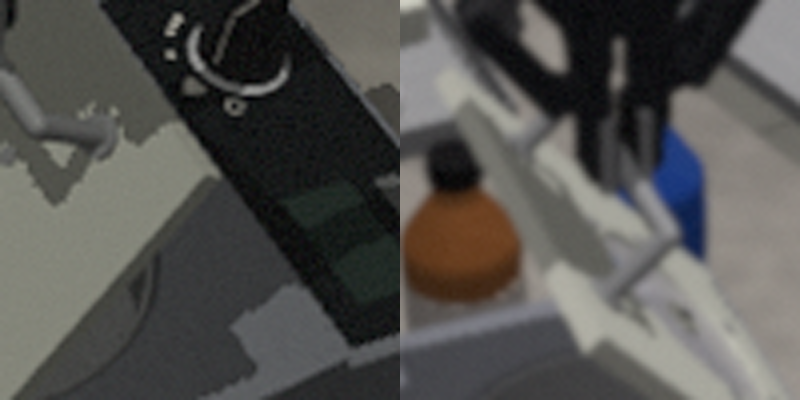

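The picture shows the scene lid corner at (208,178) and bar end at (40,130), against predictions of (209,180) and (38,127) for 50°. The side view points give 48.5–51°. The lid is at 50°, gripped, and the knob is on the triangle. Handing in.

```bash
python3 -c "
from station import ctrl
print(ctrl.hand_in())"
```

```text
the job is handed in; nothing more can be done
None
```

I turned the selector to the load mark with the lid shut, then lifted the lid by its bar handle to about 50° (camera checks read 48.5–51°). The arm was still holding it there when I handed in at about 11 s, and I did not touch the bottle, wafer carrier or tweezers.

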